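Gauge the heel blocks, pack the good ones and latch the crate

TASK

Try the heel blocks on the stepped gauge pin one after the other, from the lowest to the tallest: a good one slides right down to the plate, a tight one stops high on the step of the pin. Stand the good ones upright in the plywood crate and the tight ones upright in the shallow grey tray; when all are sorted, swing the keeper bar of the crate over and down until it rests fully in its catch. Leave everything else on the table where it is.

Things in the scene. Friction and masses are not known exactly. Their poses are not given: they have to be found in the camera images.
- heel_40: shoe heel block, wood-coloured, dark closed top; D-shaped from above: 56 mm wide (y, flat sides), 60 mm long (x: flat front at -32 mm, rounded back at +28), 40 mm high, 0.1 to 0.2 kg. Origin: bore axis at the underside, z up. The round bore, 34 mm deep, opens only below: 30 mm wide if good, 22 if tight, not to be seen from outside. May be absent
- heel_46: shoe heel block, wood-coloured, dark closed top; D-shaped from above: 56 mm wide (y, flat sides), 60 mm long (x: flat front at -32 mm, rounded back at +28), 46 mm high, 0.1 to 0.2 kg. Origin: bore axis at the underside, z up. The round bore, 34 mm deep, opens only below: 30 mm wide if good, 22 if tight, not to be seen from outside. May be absent
- heel_52: shoe heel block, wood-coloured, dark closed top; D-shaped from above: 56 mm wide (y, flat sides), 60 mm long (x: flat front at -32 mm, rounded back at +28), 52 mm high, 0.1 to 0.2 kg. Origin: bore axis at the underside, z up. The round bore, 34 mm deep, opens only below: 30 mm wide if good, 22 if tight, not to be seen from outside. May be absent
- heel_58: shoe heel block, wood-coloured, dark closed top; D-shaped from above: 56 mm wide (y, flat sides), 60 mm long (x: flat front at -32 mm, rounded back at +28), 58 mm high, 0.1 to 0.2 kg. Origin: bore axis at the underside, z up. The round bore, 34 mm deep, opens only below: 30 mm wide if good, 22 if tight, not to be seen from outside. May be absent
- heel_64: shoe heel block, wood-coloured, dark closed top; D-shaped from above: 56 mm wide (y, flat sides), 60 mm long (x: flat front at -32 mm, rounded back at +28), 64 mm high, 0.1 to 0.2 kg. Origin: bore axis at the underside, z up. The round bore, 34 mm deep, opens only below: 30 mm wide if good, 22 if tight, not to be seen from outside. May be absent
- gauge: steel gauge on the table: a 100 x 100 x 10 mm plate with one stepped upright pin in its middle. Origin: centre of the plate's underside.
- gauge_seat (a point): foot of the gauge pin: on its axis, at the top of the plate (10 mm above the table), z up. The pin rises 30 mm: the lower 14 mm are 25 mm thick, a cone narrows it up to 22 mm, then a 15 mm thick nose with chamfered tip. A good heel block goes down until its underside rests on the plate; a tight one stops on the cone, underside about 17 mm above the plate
- crate: open plywood carry crate, fixed, outside 145 (x) x 240 (y) x 55 mm high, walls and floor 7 mm thick; a steel keeper bar swings over it, 91 mm above the table when closed, on brackets. Origin: centre of its underside; its front (-x) has the forked catch, its back (+x) the hinge of the bar.
- tray: shallow open grey plastic reject tray, fixed, outside 145 (x) x 240 (y) x 32 mm high, walls and floor 6 mm thick. Origin: centre of its underside.
- keeper (a joint): angle of the crate's keeper bar (rad): 0 = closed, lying level across the crate in the forked catch; it grows as the bar swings up and back, 1.57 = upright, 1.8 = stop. The hinge axis is the crate's y axis, through point keeper_hinge. Damped; sinks shut slowly by its own weight when low.
- keeper_hinge (a point): hinge axis of the keeper bar, at the middle of the crate's back, 94 mm above the table; axes as the crate's.
- keeper_grip (a point): middle of the dark wooden grip at the free end of the keeper bar, 193 mm from the hinge axis; the grip is 55 mm long along the bar (x), 28 mm wide along the hinge axis (y) and 18 mm thick. Closed, it stands 36 mm out in front of the catch, 94 mm above the table.
- last_1: bystander, to be left alone: green plastic shoe last, about 150 mm long, 80 mm high
- cement_tin: bystander, to be left alone: tin, 68 mm across, 85 mm high
- hammer: bystander, to be left alone: hammer, 220 mm long
- nail_bowl: bystander, to be left alone: small steel bowl, 76 mm across
- tape_roll: bystander, to be left alone: roll of paper tape, 70 mm across, 30 mm high
There are look-alikes about, which are no part of the job. Leave any purple look-alike of the heel_64 alone.

How it is judged:
On the way, in this order (a step that is already met when the one before it is completed fails the run):
1. the 40 mm high heel block has been slid onto the gauge pin as far as it goes (horizontal distance between heel_40 and gauge_seat below 0.005 m and z of heel_40 in the frame of gauge_seat below 0.006 m), for 0.2 s.
2. the 46 mm high heel block has been slid onto the gauge pin as far as it goes (horizontal distance between heel_46 and gauge_seat below 0.005 m and z of heel_46 in the frame of gauge_seat between 0.011 and 0.024 m), for 0.2 s.
3. the 52 mm high heel block has been slid onto the gauge pin as far as it goes (horizontal distance between heel_52 and gauge_seat below 0.005 m and z of heel_52 in the frame of gauge_seat below 0.006 m), for 0.2 s.
4. the 58 mm high heel block has been slid onto the gauge pin as far as it goes (horizontal distance between heel_58 and gauge_seat below 0.005 m and z of heel_58 in the frame of gauge_seat below 0.006 m), for 0.2 s.
5. the 64 mm high heel block has been slid onto the gauge pin as far as it goes (horizontal distance between heel_64 and gauge_seat below 0.005 m and z of heel_64 in the frame of gauge_seat between 0.011 and 0.024 m), for 0.2 s.
6. all good heel blocks stand in the crate, all tight ones in the tray (x of heel_40 in the frame of crate between -0.066 and 0.066 m and y of heel_40 in the frame of crate between -0.112 and 0.112 m and z of each of heel_40, heel_52, heel_58 in the frame of crate below 0.02 m and angle between each of heel_40, heel_52, heel_58, heel_46, heel_64's own z axis and vertical below 0.15 rad and x of heel_52 in the frame of crate between -0.066 and 0.066 m and y of heel_52 in the frame of crate between -0.112 and 0.112 m and x of heel_58 in the frame of crate between -0.066 and 0.066 m and y of heel_58 in the frame of crate between -0.112 and 0.112 m and x of heel_46 in the frame of tray between -0.066 and 0.066 m and y of heel_46 in the frame of tray between -0.112 and 0.112 m and z of each of heel_46, heel_64 in the frame of tray below 0.02 m and x of heel_64 in the frame of tray between -0.066 and 0.066 m and y of heel_64 in the frame of tray between -0.112 and 0.112 m), for 0.2 s.
7. the keeper bar rests in its catch (value of joint keeper below 0.05 rad), for 0.2 s.
At the end, for the whole second after the job is handed in: Every heel block present stands upright (within 0.15 rad) and at rest on the floor of its container (origin inside the walls, less than 20 mm above the container's underside): 30 mm bores in the crate, 22 mm bores in the tray; the keeper bar is closed to less than 0.05 rad (all of step 6 and value of joint keeper below 0.05 rad and linear speed of each of heel_40, heel_46, heel_52, heel_58, heel_64 below 0.03 m/s); the robot touches nothing.
It fails at once if a bystander is moved more than 40 mm (distance of any of last_1, cement_tin, hammer, nail_bowl, tape_roll from where it was at the start of the episode above 0.04 m).
Of heel_40, heel_46, heel_52, heel_58, heel_64 only 3 to 5 are there at a start; the rules pass over those that are not, and their reading is None.
At some moment in a run one of heel_40, heel_46, heel_52, heel_58, heel_64 may be knocked a few centimetres aside while the robot is not near it.
It also fails if it takes over 210 s, if anything falls off the work surface, if the arm or the gripper's body presses on something with over 40 N, if the wrist force passes 120 N, or if a joint passes its speed limit or range.

ROBOT

A 7-joint arm with a two-finger parallel gripper is mounted at the origin on the work surface. World frame = base frame: x ahead of the robot, y to its left, z up, the work surface at z = 0. Lengths are in m, angles in rad, forces in N, time in s.
With the tool pointing down it reaches from about 0.425 to 0.95 m from the base axis. Payload 4.7 kg.
Tool frame: the origin (TCP) lies between the finger pads; the fingertips stand 25 mm ahead of it and the grasp point (between the pads) lies 6 mm ahead of it; z points along the fingers, y is the line along which they close (so a half turn about z gives the same grasp; the last joint's range is limited). The gripper opens to 85 mm and grips with 20 to 120 N. Pads are 22 mm wide; open, the fingers measure 114 mm over their backs; the gripper's body (76 mm by 85 mm) begins 54 mm behind the grasp point. The pads swing forward as they close: fully open they stand 13 mm farther back than shut.
Start: joints at [1.155, 0.469, -0.049, 1.532, 0.024, 1.141, -0.082], TCP at [0.255, -0.625, 0.256] pointing down, gripper open.
Joint ranges: [-2.59, 2.59], [-0.33, 1.99], [-1.39, 1.29], [0.1, 2.45], [-1.04, 4.18], [0.21, 1.99], [-2.66, 2.66]. Speed limits (rad/s): [2.57, 2.57, 3.14, 3.14, 3.14, 3.14, 3.14].

INTERFACE

Orientations are given as a 3x3 rotation matrix whose columns are the frame's x, y, z axes.
In Python, from rig import * gives the robot as it stands. Calls block until the motion is done:
- movep(position, orientation): joint-space move of the TCP to a pose.
- move_l(position, attitude=None, feed=0.15, until_force=None): straight line of the TCP; attitude=None keeps the orientation; feed is the mean speed in m/s. With until_force (N) it stops when the force on the tool has changed by that much, and returns True; else False.
- move_joints(angles): joint-space move.
- command_gripper(opening, newtons=None): finger opening in m; newtons is the grip in N (None keeps the last); returns when the fingers have stopped.
- sleep(seconds).
- inverse_kinematics(position, orientation): joint angles nearest the present ones, or None.
- sense(): the state.
- camera(name): name is "scene" or "top"; returns (picture, depth): 384x512x3 uint8, red, green, blue; 384x512 float32, m along the optical axis (not along the pixel's ray), 0 where there is no reading.
- camera_params(name): a dict with "K" (3x3 intrinsics, pixels), "position" and "rotation" of the camera in the world. Camera axes: x right, y down, z forward; pixel columns grow to the right and rows downward; lengths in m; the calibration is good to about 2 mm. A picture is of the moment at which its call begins. camera_params takes no time and is no camera call.
A pose or a line that the arm cannot do raises Unreachable and nothing moves.
- finish_job(): hands the job in; it is judged then, once.
The state is a dict: "time_s": time; "joint_pos": joint angles; "qd": joint speeds; "joint_efforts": joint torques, N m; "position": TCP position; "tcp_rot": TCP orientation; "wrist_force": force on the tool from outside, world axes, zero at the start; "ft_torque": the same for the moment, N m; "finger_gap": finger opening in m; "gripper_force": force on a finger pad.
Only numpy, scipy, OpenCV 4.12 (cv2) and the standard library are available. Lean on these libraries where they do the work, as an engineer would, in place of code of your own. Each camera call takes 0.05 s, during which the arm holds its last target. There are 200 camera calls.

## Working session

There is one attempt and no reset: what is moved stays moved. The work goes in short steps, each a Python script; the robot and the scene stay as the last script left them, time stands still between calls to the robot, and variables do not carry over. Pictures are saved under pics/ and viewed, at most 14 in all, crops included, and the job is handed in when it is done.

```bash
ls; mkdir -p pics; python3 - <<'E'
from rig import *
import cv2,numpy as np
for n in ("scene","top"):
    p,d=camera(n); c=camera_params(n)
    cv2.imwrite(f"pics/{n}0.png",cv2.resize(p[:,:,::-1],(800,600),interpolation=cv2.INTER_CUBIC)); np.savez(f"{n}0.npz",p=p,d=d,**c)
    print(n,c)
print(sense())
E
```

```text
pics
scene {'K': array([[414.62805536,   0.        , 264.18871364],
       [  0.        , 414.62805536, 185.59240107],
       [  0.        ,   0.        ,   1.        ]]), 'position': array([1.13376861, 0.62839957, 0.75771924]), 'rotation': array([[-0.74027729,  0.42145125, -0.52380185],
       [ 0.67199772,  0.44042849, -0.59535015],
       [-0.02021381, -0.79271785, -0.60925349]])}
top {'K': array([[439.80547914,   0.        , 260.22819694],
       [  0.        , 439.80547914, 195.78396219],
       [  0.        ,   0.        ,   1.        ]]), 'position': array([ 0.36356078, -0.03098973,  1.3010935 ]), 'rotation': array([[ 0.02335383, -0.9843439 ,  0.17470457],
       [-0.999713  , -0.02206073,  0.00934022],
       [-0.00533988, -0.17487256, -0.9845766 ]])}
{'time_s': 0.1, 'joint_pos': array([ 1.15508154,  0.46936329, -0.04861781,  1.53357004,  0.02409669,
        1.14098866, -0.08228416]), 'qd': array([-1.51109846e-03, -1.88722927e-03, -2.03666777e-03, -2.86721149e-03,
        8.92559084e-05,  1.64120442e-03, -1.06298403e-04]), 'joint_efforts': array([ 1.85167441e-04, -5.11515284e+01, -4.69564693e-02, -2.38392448e+01,
        1.08615076e-02,  4.30550863e-03, -1.15011701e-05]), 'position': array([ 0.2544854 , -0.62467514,  0.25536657]), 'tcp_rot': array([[ 9.26091271e-01,  3.77298909e-01, -7.01004261e-04],
       [ 3.77299557e-01, -9.26089895e-01,  1.59684429e-03],
       [-4.67053553e-05, -1.74331215e-03, -9.99998479e-01]]), 'wrist_force': array([ 0.34112431,  0.2862168 , -0.19464636]), 'ft_torque': array([ 0.04785837,  0.00147883, -0.00360114]), 'gripper_force': 0.0, 'finger_gap': 0.0856060632039637}
```

View pics/top0.png

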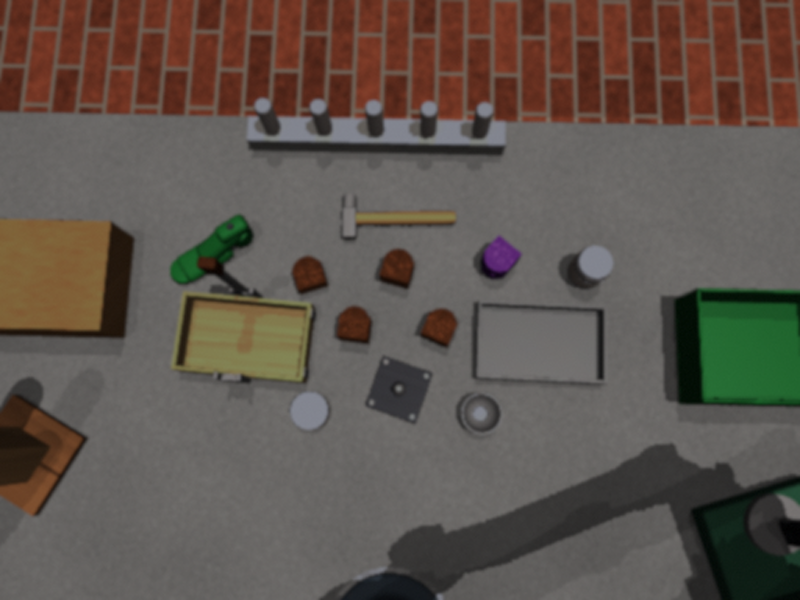

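View pics/scene0.png

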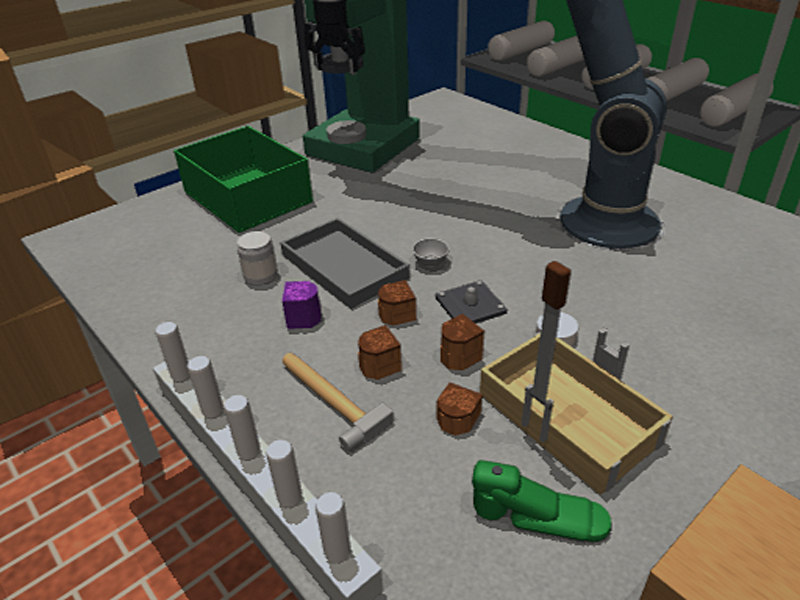

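Top picture: four brown heels at (309,274), (397,267), (354,325) and (440,327). The gauge is at (399,388), the crate at (243,338) with its bar upright and grip at (208,264), and the tray at (540,343). Possible confusions are the purple heel look-alike at (500,257), which stays, the tin at (595,263), the white roll at (310,411) and the bowl at (480,413). The four heels match by their brown colour and D shape, so I'll measure them next.

```bash
cat > vis.py <<'E'
import numpy as np, cv2
from scipy.optimize import minimize
def cloud(p,d,c):
    v,u=np.mgrid[0:d.shape[0],0:d.shape[1]]; K=c["K"]
    r=np.stack([(u-K[0,2])/K[0,0],(v-K[1,2])/K[1,1],np.ones(d.shape)],-1)@np.asarray(c["rotation"]).T
    return r*d[...,None]+c["position"], r
def brown(p):
    h=cv2.cvtColor(p,cv2.COLOR_RGB2HSV); H,S,V=[h[...,i].astype(int) for i in range(3)]
    return ((H<16)|(H>172))&(S>90)&(V>25)
def sdf(q,a):  # signed distance to D outline (approx.), q Nx2 relative to origin
    c,s=np.cos(a),np.sin(a); x=q[:,0]*c+q[:,1]*s; y=-q[:,0]*s+q[:,1]*c
    return np.where(x>0,np.hypot(x,y)-.028,np.maximum(abs(y)-.028,-.032-x))
def heels(p,d,c,zmin=.03,zmax=.09,box=(.3,.85,-.5,.5),table=True):
    P,r=cloud(p,d,c); z=P[...,2]
    m=brown(p)&(d>0)&(z>zmin)&(z<zmax)&(P[...,0]>box[0])&(P[...,0]<box[1])&(P[...,1]>box[2])&(P[...,1]<box[3])
    n,L,st,ce=cv2.connectedComponentsWithStats(m.astype(np.uint8),connectivity=4); out=[]
    for i in range(1,n):
        if st[i,4]<120: continue
        zz=z[L==i]; h=np.median(zz[zz>np.percentile(zz,75)-.006])
        top=(L==i)&(abs(z-h)<.004)
        W=np.asarray(c["position"])+r*((h-c["position"][2])/r[...,2])[...,None]
        cen=W[top][:,:2].mean(0); near=np.hypot(*(W[...,:2]-cen).transpose(2,0,1))<.06
        q=W[near][:,:2]; t=top[near].astype(float)
        f=lambda v:np.mean((1/(1+np.exp(np.clip(sdf(q-v[:2],v[2])/.0012,-50,50)))-t)**2)
        b=min((minimize(f,[*cen,a],method="Nelder-Mead",options=dict(initial_simplex=np.array([[*cen,a],[*(cen+[.004,0]),a],[*(cen+[0,.004]),a],[*cen,a+.25]]))) for a in np.arange(0,6.28,.52)),key=lambda o:o.fun)
        out.append((round(float(h),4),*np.round(b.x[:2],4),round(float(b.x[2])%6.2832,3),round(b.fun,3),int(top.sum()),tuple(np.round(ce[i]).astype(int))))
    return out
E
python3 - <<'E'
from vis import *
for n in("top","scene"):
    f=dict(np.load(n+"0.npz")); p,d=f["p"],f["d"]
    print(n); [print(h) for h in heels(p,d,f)]
f=dict(np.load("top0.npz")); P,_=cloud(f["p"],f["d"],f); p=f["p"]
s=512/800
for nm,(u,v) in dict(table=(650,450),gauge=(385,400),pin=(399,388),crate=(243,338),cwall=(180,330),tray=(540,343),purple=(500,257),grip=(208,264)).items():
    print(nm,P[int(v*s),int(u*s)].round(4),p[int(v*s),int(u*s)])
z=P[...,2]
def comp(lo,hi,uv,rad):
    X,Y=P[...,0],P[...,1]; c=P[int(uv[1]*s),int(uv[0]*s)]
    m=(z>lo)&(z<hi)&(abs(X-c[0])<rad[0])&(abs(Y-c[1])<rad[1]); q=P[m][:,:2]
    r=cv2.minAreaRect((q*1000).astype(np.float32)); return m.sum(),r,np.median(z[m])
print("gauge",comp(.006,.014,(385,400),(.09,.09)))
print("pin",comp(.033,.05,(399,388),(.03,.03)))
print("crate",comp(.049,.061,(243,338),(.12,.15)))
print("tray",comp(.026,.038,(540,343),(.1,.16)))
print("bar",comp(.12,.35,(225,275),(.12,.1)))
E
```

```text
top
(0.0581, np.float64(0.6648), np.float64(-0.0009), 6.029, np.float64(0.039), 297, (np.int64(254), np.int64(171)))
(0.0401, np.float64(0.6515), np.float64(0.17), 0.359, np.float64(0.038), 289, (np.int64(197), np.int64(175)))
(0.064, np.float64(0.5536), np.float64(0.0761), 6.196, np.float64(0.037), 319, (np.int64(226), np.int64(208)))
(0.0523, np.float64(0.5551), np.float64(-0.0825), 5.872, np.float64(0.029), 318, (np.int64(281), np.int64(208)))
scene
(0.0518, np.float64(0.5574), np.float64(-0.08), 5.893, np.float64(0.023), 256, (np.int64(253), np.int64(190)))
(0.0636, np.float64(0.5558), np.float64(0.0799), 6.206, np.float64(0.018), 329, (np.int64(295), np.int64(215)))
(0.058, np.float64(0.6673), np.float64(0.0027), 6.047, np.float64(0.017), 332, (np.int64(242), np.int64(222)))
(0.0401, np.float64(0.6534), np.float64(0.1739), 0.347, np.float64(0.014), 446, (np.int64(293), np.int64(257)))
table [ 0.3339 -0.4739  0.004 ] [58 58 56]
gauge [0.4137 0.0185 0.0104] [53 53 56]
pin [ 0.4359 -0.0076  0.0382] [119 120 119]
crate [0.5255 0.2925 0.0055] [130 108  68]
cwall [0.5308 0.3952 0.0568
[... 229 characters left out ...]
 176.5668182373047), 1.3405529260635376), np.float64(0.00993902371944122))
pin (np.int64(23), ((435.86505126953125, -8.945833206176758), (11.796663284301758, 14.43803882598877), 0.6547245383262634), np.float64(0.03848644861947781))
crate (np.int64(719), ((522.2607421875, 281.96038818359375), (248.13870239257812, 165.19879150390625), 86.20942687988281), np.float64(0.05433225079357551))
tray (np.int64(614), ((515.3763427734375, -271.3318176269531), (241.07315063476562, 174.44195556640625), 88.67794036865234), np.float64(0.03185158217262307))
bar (np.int64(260), ((598.8496704101562, 276.624755859375), (28.121747970581055, 18.141834259033203), 84.39808654785156), np.float64(0.28446049591854417))
```

```bash
cat >> vis.py <<'E'
def rect(q,v):
    c,s=np.cos(v[2]),np.sin(v[2]); q=q-v[:2]; return np.abs(np.stack([q[:,0]*c+q[:,1]*s,-q[:,0]*s+q[:,1]*c],1))
def ring(P,h,guess,size,t):   # rim of an open box: points at height h
    z=P[...,2]; m=(abs(z-h)<.004)&(abs(P[...,0]-guess[0])<.11)&(abs(P[...,1]-guess[1])<.16); q=P[m][:,:2]
    f=lambda v:np.mean(np.minimum(abs((rect(q,v)-np.array(size)/2).max(1)+t/2),.012))
    return best(f,guess),m.sum()
def best(f,guess):
    b=min((minimize(f,[guess[0],guess[1],a],method="Nelder-Mead",options=dict(initial_simplex=np.array(guess+(a,))+np.array([[0,0,0],[.01,0,0],[0,.01,0],[0,0,.1]]))) for a in np.arange(-.7,.8,.1)),key=lambda o:o.fun)
    return b.x.round(4),round(b.fun,4)
def plate(p,P,r,c,h,guess):
    W=np.asarray(c["position"])+r*((h-c["position"][2])/r[...,2])[...,None]
    near=(np.hypot(W[...,0]-guess[0],W[...,1]-guess[1])<.085); q=W[near][:,:2]; V=p.max(2)[near]
    t=(V<(np.percentile(V,20)+np.percentile(V,90))/2).astype(float)
    f=lambda v:np.mean((1/(1+np.exp(np.clip((rect(q,v)-.05).max(1)/.0012,-50,50)))-t)**2)
    return best(f,guess)
E
python3 - <<'E'
from vis import *
for n in("top","scene"):
    f=dict(np.load(n+"0.npz")); p,d=f["p"],f["d"]; P,r=cloud(p,d,f)
    print(n,"plate",plate(p,P,r,f,.01,(.436,-.008)))
    print("crate",ring(P,.055,(.525,.282),(.145,.24),.007)); print("tray",ring(P,.032,(.52,-.27),(.145,.24),.006))
    z=P[...,2]; m=(z>.034)&(z<.045)&(np.hypot(P[...,0]-.436,P[...,1]+.008)<.02); print("pin top",P[m].mean(0).round(4),m.sum())
    m=(z>.27)&(z<.33)&(np.hypot(P[...,0]-.6,P[...,1]-.28)<.06); print("grip",np.median(P[m],0).round(4),P[m].min(0).round(3),P[m].max(0).round(3),m.sum())
s=cv2.imread("pics/scene0.png"); cv2.imwrite("pics/crop0.png",cv2.resize(s[230:500,330:700],None,fx=2,fy=2,interpolation=cv2.INTER_CUBIC))
E
```

```text
top plate (array([ 0.4353, -0.0067, -0.3167]), np.float64(0.0317))
crate ((array([ 0.5243,  0.2814, -0.0735]), np.float64(0.0021)), np.int64(636))
tray ((array([ 0.5289, -0.2712, -0.0225]), np.float64(0.0023)), np.int64(571))
pin top [ 0.436  -0.0077  0.0383] 22
grip [0.5958 0.2725 0.3112] [0.589 0.262 0.271] [0.607 0.291 0.317] 153
scene plate (array([ 0.4421,  0.0011, -0.358 ]), np.float64(0.0939))
crate ((array([ 0.5243,  0.2851, -0.0723]), np.float64(0.0025)), np.int64(1028))
tray ((array([ 0.5293, -0.2671, -0.0235]), np.float64(0.0028)), np.int64(463))
pin top [ 0.4384 -0.0029  0.0379] 17
grip [0.6061 0.2838 0.2973] [0.591 0.265 0.27 ] [0.61  0.294 0.316] 386
```

View pics/crop0.png

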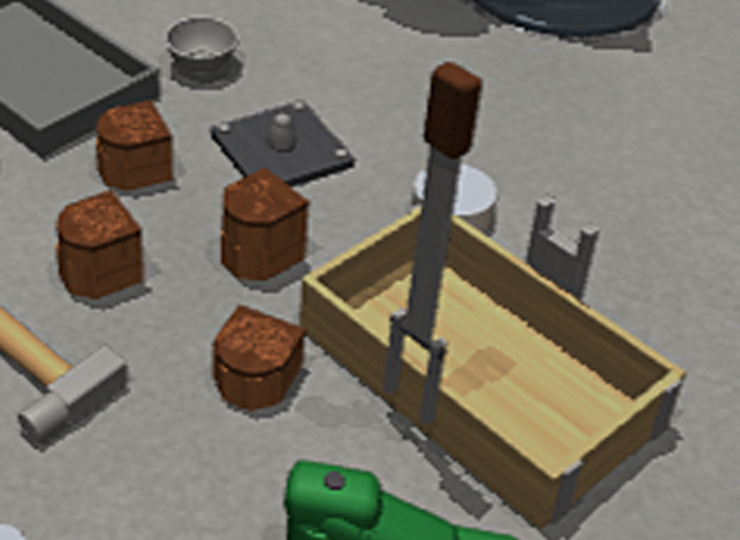

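The crop shows the four brown D-shaped heels (40, 52, 58 and 64 by measured height), so heel_46 is absent. The keeper is upright with its grip at crop (453,107). The two cameras differ by about (2, 3.5) mm, so I'll average them. Next I write the motion helpers and check reach.

```bash
cat > mo.py <<'E'
from rig import *
from vis import *
PIN=np.array([.437,-.0055]); CRATE=np.array([.5243,.283]); CY=-.073; TRAY=np.array([.529,-.269]); TY=-.023
OFF=.012                       # grip this far in front (-x) of the bore axis, on the flat sides
def R(a): c,s=np.cos(a),np.sin(a); return np.array([[c,s,0],[s,-c,0],[0,0,-1.]])
def inb(o,yaw,l): c,s=np.cos(yaw),np.sin(yaw); return o+np.array([c*l[0]-s*l[1],s*l[0]+c*l[1]])
def tcp(xy,a,under,g):         # tool pose for heel origin xy, yaw a, underside height, grip height g on the heel
    return np.array([xy[0]-OFF*np.cos(a),xy[1]-OFF*np.sin(a),under+g+.006]),R(a)
def go(xy,a,under,g,flip,feed=.25,**k):
    p,_=tcp(xy,a,under,g); return move_l(p,R(a+np.pi*flip),feed=feed,**k)
def look(): 
    o=[]
    for n in("top","scene"):
        p,d=camera(n); o.append(heels(p,d,camera_params(n)))
    return o
def st(): s=sense(); return "t %.1f gap %.4f F %s pos %s"%(s["time_s"],s["finger_gap"],s["wrist_force"].round(1),s["position"].round(4))
E
python3 - <<'E'
from mo import *
q0=sense()["joint_pos"]
def test(nm,xy,a,z,g):
    for f in(0,1):
        p,_=tcp(np.array(xy),a,z,g); q=inverse_kinematics(p,R(a+np.pi*f)); print(nm,f,None if q is None else np.round(q,2))
for h,x,y,a in((40,.6525,.172,.353),(52,.5563,-.0812,5.88),(58,.666,.001,6.038),(64,.5547,.078,6.2)):
    test(h,(x,y),a,0,.022)
test("pin",PIN,.353,.01,.022);test("pin",PIN,5.88,.01,.03)
for s in(1,-1):
    for y in(-.075,0,.075): test(f"crate{s,y}",inb(CRATE,CY,(-.012,y)),CY+s*np.pi/2,.007,.022)
    test(f"tray{s}",TRAY,TY+s*np.pi/2,.006,.04)
E
```

```text
40 0 [-0.02  0.75 -0.44  1.71  0.42  0.78 -1.88]
40 1 [ 0.23  0.88 -0.84  1.69  0.79  0.94  1.  ]
52 0 [ 0.13  0.57 -0.09  2.    0.09  0.57 -2.  ]
52 1 [ 0.55  0.67 -0.65  1.98  0.63  0.7   0.68]
58 0 [ 0.03  0.69 -0.15  1.75  0.15  0.71 -2.01]
58 1 [ 0.47  0.86 -0.82  1.72  0.76  0.92  0.66]
64 0 [ 0.02  0.59 -0.32  2.    0.31  0.6  -2.16]
64 1 [ 0.3   0.68 -0.69  1.98  0.66  0.71  0.68]
pin 0 [ 0.23  0.45 -0.36  2.27  0.35  0.47 -1.63]
pin 1 [ 0.55  0.55 -0.77  2.25  0.7   0.6   1.17]
pin 0 [ 0.13  0.42 -0.27  2.27  0.24  0.48 -2.31]
pin 1 [ 0.43  0.49 -0.63  2.25  0.55  0.56  0.54]
crate(1, -0.075) 0 [ 0.09  0.67 -0.72  1.99  0.66  0.73 -1.11]
crate(1, -0.075) 1 [ 0.37  0.94 -1.19  1.98  1.05  1.03  1.73]
crate(1, 0) 0 [ 0.06  0.78 -0.87  1.9   0.79  0.85 -1.3 ]
crate(1, 0) 1 [ 0.22  0.98 -1.19  1.89  1.06  1.08  1.65]
crate(1, 0.075) 0 [-0.1   0.8  -0.81  1.8   0.75  0.88 -1.34]
crate(1, 0.075) 1 [ 0.09  1.02 -1.19  1.79  1.06  1.13  1.59]
tray1 0 [ 0.68  0.62 -0.36  1.87  0.32  0.71  0.12]
tray1 1 [ 0.24  0.6   0.24  1.89 -0.22  0.67 -2.55]
crate(-1, -0.075) 0 [ 0.32  0.95 -1.19  1.95  1.05  1.05  1.7 ]
crate(-1, -0.075) 1 [ 0.09  0.71 -0.77  1.96  0.71  0.77 -1.18]
crate(-1, 0) 0 [ 0.18  0.99 -1.19  1.86  1.06  1.1   1.63]
crate(-1, 0) 1 [ 0.02  0.8  -0.88  1.87  0.81  0.88 -1.34]
crate(-1, 0.075) 0 [ 0.05  1.04 -1.19  1.75  1.07  1.15  1.58]
crate(-1, 0.075) 1 [-0.19  0.79 -0.73  1.76  0.67  0.86 -1.3 ]
tray-1 0 [ 0.2   0.59  0.24  1.92 -0.21  0.66 -2.59]
tray-1 1 [ 0.67  0.61 -0.39  1.89  0.34  0.7   0.06]
```

```bash
cat >> mo.py <<'E'
def pick(xy,a,g,up=.14):
    xy=np.asarray(xy); command_gripper(.076)
    go(xy,a,up,g,0); go(xy,a,.03,g,0); go(xy,a,0,g,0,feed=.08)
    command_gripper(0,60); go(xy,a,up,g,0); print("picked",st())
def gauge(a,g):
    go(PIN,a,.14,g,0); go(PIN,a,.048,g,0,feed=.15)
    hit=go(PIN,a,.0105,g,0,feed=.04,until_force=10); print("on pin: underside above plate %.4f"%(sense()["position"][2]-g-.006-.01),hit,st())
    sleep(.35)
def place(o,yaw,l,floor,g,up=.14):
    xy=inb(o,yaw,l); a=yaw+np.pi/2
    go(xy,a,up,g,0); go(xy,a,floor+.02,g,0); hit=go(xy,a,floor,g,0,feed=.04,until_force=8)
    print("placed",hit,st()); command_gripper(.074); go(xy,a,up,g,0); print(st())
E
python3 - <<'E'
from mo import *
g=.022; xy=np.array([.6525,.172]); a=.353
p,_=tcp(xy,a,.2,g); command_gripper(.076); movep(p,R(a)); print(st())
pick(xy,a,g)
gauge(a,g)
for n in("scene",): cv2.imwrite("pics/g40.png",cv2.resize(camera(n)[0][120:280,180:400,::-1],None,fx=3,fy=3,interpolation=cv2.INTER_CUBIC))
E
```

```text
t 3.5 gap 0.0762 F [-0.  -0.2 -0.8] pos [0.6417 0.1666 0.2279]
picked t 6.2 gap 0.0553 F [-0.4 -1.  -3.4] pos [0.6403 0.167  0.1664]
on pin: underside above plate 0.0006 True t 9.1 gap 0.0554 F [-0.8 -0.3  4.4] pos [ 0.4253 -0.0096  0.0386]
```

View pics/g40.png

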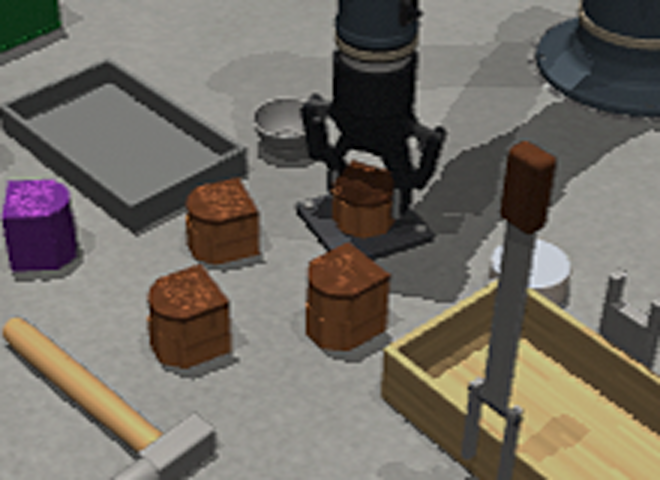

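Heel_40 sits on the plate around the pin (363,205 in the crop) with its underside 0.6 mm above it and almost no side force, so it is good. Next it goes in the crate. After that I re-measure, checking the cameras against the known TCP pose.

```bash
python3 - <<'E'
from mo import *
g=.022; a=.353
go(PIN,a,.14,g,0)
place(CRATE,CY,(-.012,.075),.007,g)
print("want heel at",inb(CRATE,CY,(-.012,.075)),"yaw",CY+np.pi/2)
for o in look(): print([x[:4] for x in o])
E
```

```text
placed True t 12.9 gap 0.0553 F [-0.3 -0.2  4.7] pos [0.5171 0.3465 0.0357]
t 13.9 gap 0.0738 F [-1.5 -0.2 -1.4] pos [0.5166 0.3457 0.1668]
want heel at [0.5178021  0.35867547] yaw 1.4977963267948966
[(0.0577, np.float64(0.6648), np.float64(-0.0007), 6.036), (0.0641, np.float64(0.5539), np.float64(0.0759), 6.188), (0.0521, np.float64(0.5555), np.float64(-0.0821), 5.876)]
[(0.0519, np.float64(0.5576), np.float64(-0.0796), 5.885), (0.0638, np.float64(0.5559), np.float64(0.0799), 6.201), (0.0579, np.float64(0.6675), np.float64(0.0026), 6.047), (0.0466, np.float64(0.5201), np.float64(0.3588), 1.471)]
```

```bash
sed -i 's/^PIN=np.array(\[.437,-.0055\])/PIN=np.array([.436,-.0045])/' mo.py; cat >> mo.py <<'E'
def find(h):
    top,sc=look(); r=[]
    for o,b in((top,(.0002,.0025)),(sc,(-.002,-.001))):
        r+=[(x[1]+b[0],x[2]+b[1],(x[3]+np.pi)%(2*np.pi)-np.pi) for x in o if abs(x[0]-h)<.0028]
    r=np.array(r); print(h,r.round(4).tolist()); assert len(r)==2 and np.ptp(r,0).max()<.06 and np.ptp(r[:,:2],0).max()<.006
    r=r.mean(0); return r[:2],r[2]
E
python3 - <<'E'
from mo import *
g=.032; xy,a=find(.052)
pick(xy,a,g); gauge(a,g); go(PIN,a,.14,g,0)
place(CRATE,CY,(-.012,-.075),.007,g)
g=.036; xy,a=find(.058)
pick(xy,a,g); gauge(a,g); go(PIN,a,.14,g,0)
cv2.imwrite("pics/s1.png",cv2.resize(camera("scene")[0][:,:,::-1],(800,600)))
E
```

```text
0.052 [[0.5554, -0.0799, -0.4062], [0.5554, -0.0806, -0.3912]]
picked t 18.6 gap 0.0557 F [-0.8  0.6 -1.4] pos [ 0.5431 -0.0758  0.1767]
on pin: underside above plate 0.0005 True t 21.0 gap 0.0552 F [-0.6 -0.1  4.5] pos [4.245e-01 3.000e-04 4.850e-02]
placed True t 25.1 gap 0.0555 F [-0.2 -0.4  4.1] pos [0.5061 0.1968 0.0456]
t 26.1 gap 0.0746 F [ 0.4 -0.  -0.4] pos [0.5054 0.1962 0.1769]
0.058 [[0.6647, 0.0014, -0.2572], [0.6654, 0.002, -0.2312], [0.5059, 0.1904, -3.1012]]Traceback (most recent call last):
  File "<stdin>", line 5, in <module>
  File "mo.py", line 33, in find
    r=np.array(r); print(h,r.round(4).tolist()); assert len(r)==2 and np.ptp(r,0).max()<.06 and np.ptp(r[:,:2],0).max()<.006
                                                        ^^^^^^^^^^^^^^^^^^^^^^^^^^^^^^^^^^^^^^^^^^^^^^^^^^^^^^^^^^^^^^^^^^^^
AssertionError
```

The extra 0.058 candidate is heel_52 already in the crate (52+7 mm high), so I'll exclude the crate area.

```bash
sed -i 's/if abs(x\[0\]-h)<.0028\]/if abs(x[0]-h)<.0028 and not (x[2]>.155 and x[1]<.61)]/' mo.py
python3 - <<'E'
from mo import *
g=.036; xy,a=find(.058)
pick(xy,a,g); gauge(a,g); go(PIN,a,.14,g,0)
cv2.imwrite("pics/s1.png",cv2.resize(camera("scene")[0][:,:,::-1],(800,600)))
E
```

```text
0.058 [[0.6652, 0.0017, -0.2552], [0.6654, 0.0023, -0.2252]]
picked t 30.6 gap 0.0553 F [-0.3  0.1 -3.1] pos [0.6524 0.0044 0.1804]
on pin: underside above plate 0.0006 True t 33.3 gap 0.0554 F [-0.9 -0.5  4.9] pos [ 0.4239 -0.0016  0.0526]
```

View pics/s1.png

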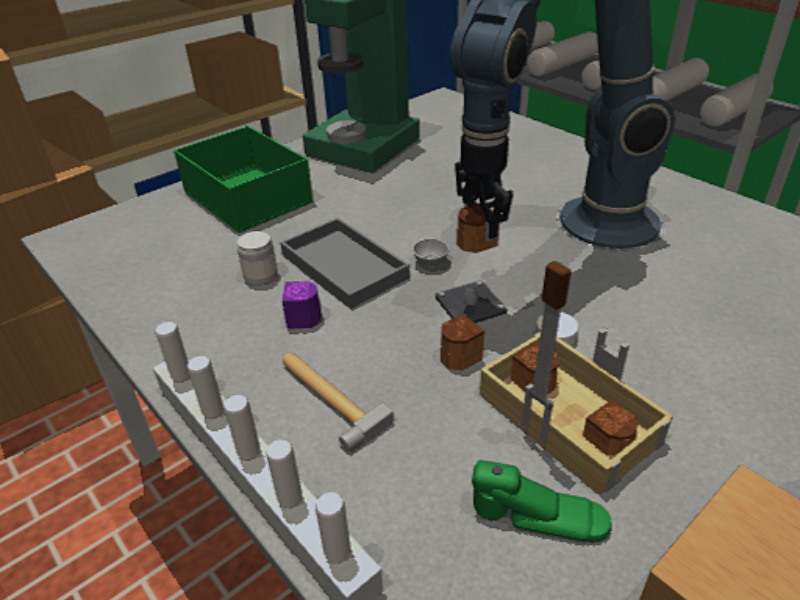

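Heel_52 at (535,368) and heel_40 at (610,427) stand upright in the crate, heel_58 is in hand, and heel_64 waits at (462,343). The middle of the crate is free. Next, heel_58 goes in the middle, then heel_64.

```bash
python3 - <<'E'
from mo import *
g=.036; place(CRATE,CY,(-.013,.0),.007,g)
g=.04; xy,a=find(.064)
pick(xy,a,g); gauge(a,g); go(PIN,a,.14,g,0); print(st())
E
```

```text
placed True t 37.3 gap 0.0552 F [ 2.8 -0.4 -1.7] pos [0.5149 0.2715 0.0579]
t 38.2 gap 0.0741 F [ 1.  -0.7  0.2] pos [0.5099 0.2713 0.1813]
0.064 [[0.5541, 0.0788, -0.0762], [0.5538, 0.079, -0.0842]]
picked t 42.4 gap 0.0556 F [-0.5 -0.4 -2.1] pos [0.5408 0.0792 0.1846]
on pin: underside above plate 0.0156 True t 44.5 gap 0.0559 F [-0.4 -1.4  0.4] pos [ 0.4235 -0.0047  0.0716]
t 45.5 gap 0.0556 F [-0.6 -0.  -2.9] pos [ 0.4231 -0.0035  0.1852]
```

Heel_64 stopped 15.6 mm up, so it is tight and goes in the tray. Heel_58's placing stopped 9 mm early with a side force, probably a knuckle touching the catch, so I'll check it.

```bash
python3 - <<'E'
from mo import *
g=.04; place(TRAY,TY,(0,0),.006,g)
for o in look(): print([x[:5] for x in o])
p,d=camera("scene"); cv2.imwrite("pics/s2.png",cv2.resize(p[140:330,170:450,::-1],None,fx=2.8,fy=2.8,interpolation=cv2.INTER_CUBIC))
E
```

```text
placed True t 48.5 gap 0.0555 F [-0.3  0.2  4.6] pos [ 0.5286 -0.2813  0.0526]
t 49.5 gap 0.0738 F [-0.2  0.1  0.1] pos [ 0.5277 -0.281   0.1848]
[(0.0644, np.float64(0.5181), np.float64(0.2789), 1.479, np.float64(0.032)), (0.0703, np.float64(0.5282), np.float64(-0.2693), 1.528, np.float64(0.044)), (0.0588, np.float64(0.5063), np.float64(0.2073), 1.503, np.float64(0.044))]
[(0.0697, np.float64(0.5305), np.float64(-0.2669), 1.464, np.float64(0.025)), (0.0586, np.float64(0.5077), np.float64(0.192), 3.153, np.float64(0.116)), (0.0647, np.float64(0.5194), np.float64(0.2823), 1.429, np.float64(0.02))]
```

View pics/s2.png

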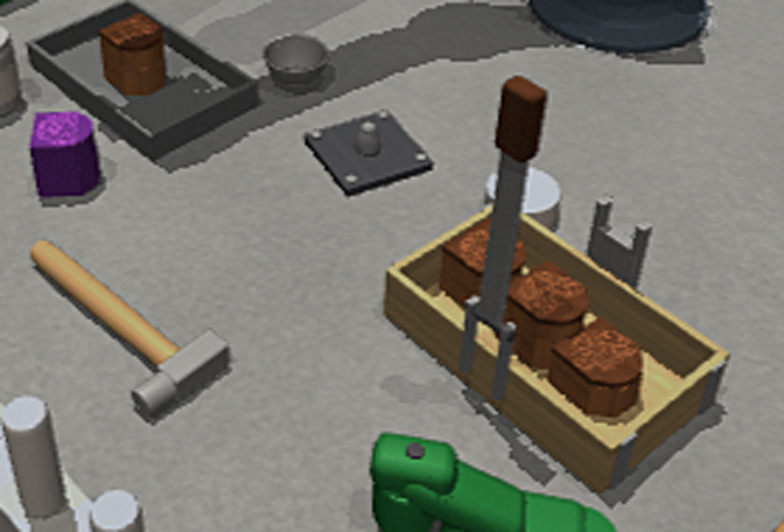

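The heels stand upright in the crate: 52 at (480,262), 58 at (548,310) with its top at 65 mm (so on the floor), and 40 at (598,365). Heel_64 is upright in the tray at (133,55), and the bar is upright with its grip at (520,118). Next, with the fingers shut, I push the bar over from behind along its arc.

```bash
cat > close.py <<'E'
from mo import *
C=np.array([.5238,.2835]); HL=.0785; HZ=.094
def tip(l,z): return np.array([*inb(C,CY,(l+.011,0)),z+.025])      # front lower corner of the shut fingers
def arc(th,r=.2,e=0): return tip(HL-r*np.cos(th)+(.009+e)*np.sin(th),HZ+r*np.sin(th)+(.009+e)*np.cos(th))
E
python3 - <<'E'
from close import *
A=R(CY); s=sense()["position"]; command_gripper(0)
move_l([s[0],s[1],.4],feed=.25)
movep(tip(.15,.40),A); move_l(tip(.15,.287),feed=.2); print(st())
move_l(arc(1.57,.193,.004),feed=.08,until_force=15); print(st())
for th in np.arange(1.45,.2,-.12):
    h=move_l(arc(th),feed=.08,until_force=20); print(round(th,2),h,st()[13:])
    if h: break
cv2.imwrite("pics/s3.png",cv2.resize(camera("scene")[0][60:330,170:450,::-1],None,fx=2.2,fy=2.2,interpolation=cv2.INTER_CUBIC))
E
```

```text
t 54.1 gap -0.0001 F [-0.6  0.3  0.5] pos [0.685  0.2717 0.3134]
t 55.0 gap -0.0004 F [ 1.1 -0.1 -1.1] pos [0.6264 0.2757 0.3121]
1.45 False 0003 F [ 0.1 -0.3  0.5] pos [0.5976 0.2783 0.3192]
1.33 False .0000 F [ 0.5 -0.1  0.9] pos [0.5743 0.2798 0.3154]
1.21 False 0002 F [-0.1 -0.1  0.5] pos [0.5512 0.2815 0.3094]
1.09 False .0001 F [-0.3 -0.5  0.8] pos [0.529  0.2831 0.3006]
0.97 False 0004 F [ 0.5 -0.3  0.2] pos [0.508  0.2846 0.2892]
0.85 False .0005 F [ 0.  -0.4  0.1] pos [0.4883 0.2861 0.2753]
0.73 False 0000 F [-0.4 -0.2 -0.1] pos [0.4705 0.2874 0.2591]
0.61 False 0000 F [-0.7 -1.1  0.8] pos [0.4546 0.2886 0.2408]
0.49 False 0002 F [ 0.8  0.7 -1.2] pos [0.4411 0.2895 0.2208]
0.37 False 0001 F [ 0.4  0.  -0.8] pos [0.4303 0.2904 0.1996]
0.25 False 0001 F [0.1 0.1 0.4] pos [0.422  0.2911 0.1772]
```

View pics/s3.png

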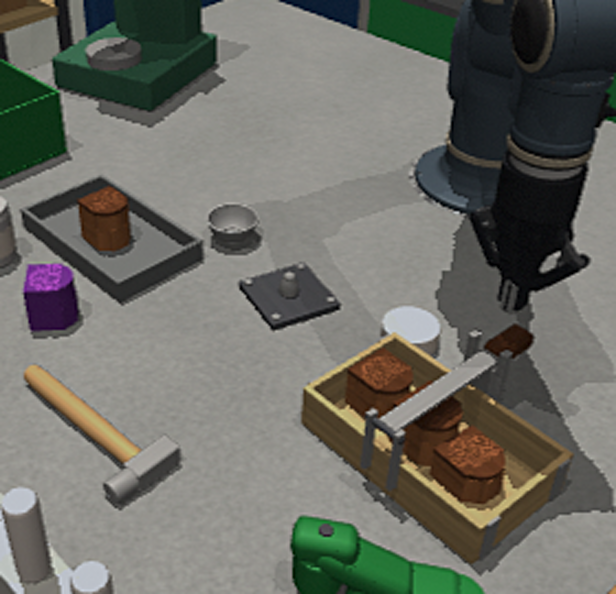

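The bar has swung over and its grip at (510,342) is close to the catch, below the fingers. Next I press it home.

```bash
python3 - <<'E'
from close import *
for th in (.12,.0):
    h=move_l(arc(th),feed=.06,until_force=12); print(th,h,st())
if not h: print("press",move_l(arc(0)-[0,0,.006],feed=.03,until_force=12),st())
sleep(.5); s=sense()["position"]; move_l([s[0],s[1],s[2]+.15],feed=.2); sleep(1)
for n in("top","scene"):
    p,d=camera(n); P,_=cloud(p,d,camera_params(n)); print(n,[x[:4] for x in heels(p,d,camera_params(n),zmin=.025)])
    q=P-np.array([*C,0]); c,s_=np.cos(CY),np.sin(CY); l=q[...,0]*c+q[...,1]*s_; w=-q[...,0]*s_+q[...,1]*c
    m=(abs(w)<.009)&(P[...,2]>.075)&(P[...,2]<.14)&(l<.06)&(l>-.14); print("bar top slope/z at catch,grip",np.polyfit(l[m],P[...,2][m],1).round(4),[np.median(P[...,2][m&(abs(l-k)<.012)]).round(4) for k in(.03,-.02,-.115)])
cv2.imwrite("pics/s4.png",cv2.resize(p[140:330,170:450,::-1],None,fx=2.8,fy=2.8,interpolation=cv2.INTER_CUBIC)); print(st())
E
```

```text
0.12 False t 60.6 gap -0.0000 F [ 0.4  0.  -0.1] pos [0.416  0.2915 0.1517]
0.0 True t 61.1 gap -0.0003 F [-0.8 -1.5  7.8] pos [0.4135 0.2912 0.128 ]
top [(0.0465, np.float64(0.5237), np.float64(0.3397), 1.49), (0.0646, np.float64(0.513), np.float64(0.2611), 2.706), (0.0703, np.float64(0.5286), np.float64(-0.2688), 1.535), (0.0588, np.float64(0.5062), np.float64(0.2073), 1.503)]
bar top slope/z at catch,grip [-0.0331  0.0967] [np.float64(0.0968), np.float64(0.0963), np.float64(0.1022)]
scene [(0.07, np.float64(0.5309), np.float64(-0.2663), 1.49), (0.0589, np.float64(0.5086), np.float64(0.2111), 1.483), (0.0478, np.float64(0.527), np.float64(0.3412), 1.419)]
bar top slope/z at catch,grip [-0.0276  0.0971] [np.float64(0.097), np.float64(0.0972), np.float64(0.1026)]
t 63.6 gap -0.0005 F [-1.2  0.4 -0.3] pos [0.4135 0.2912 0.278 ]
```

View pics/s4.png

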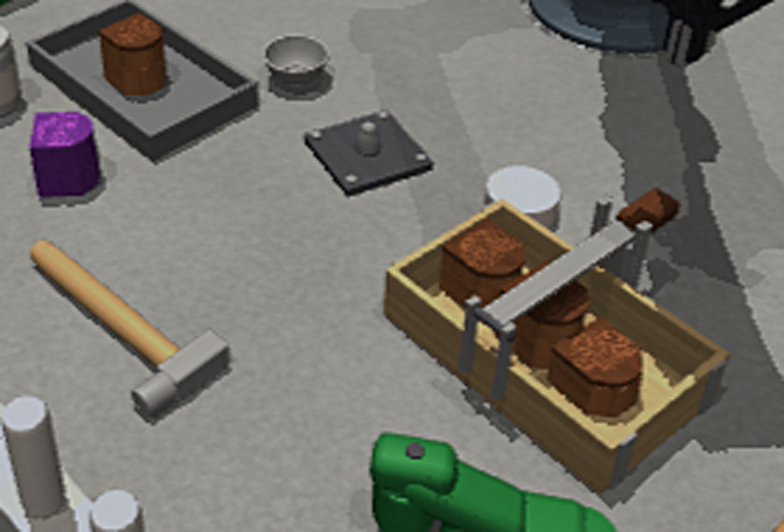

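The bar lies level in the fork: its top is at 97 mm at both ends and its grip top at 102.5 mm, against 103 expected. All heels are upright and the arm is clear, so I'm handing in.

```bash
python3 -c "
from rig import *
print(finish_job())"
```

```text
the job is handed in; nothing more can be done
None
```

The job is handed in (no verdict was shown): heel_40, heel_52 and heel_58 tested good and stand in the crate, heel_64 tested tight and stands in the tray, heel_46 was absent, and the keeper bar is closed in its catch.

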